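Put the row of stain pots back in the storage rack by colour

ROBOT

A 7-joint arm with a two-finger parallel gripper is mounted at the origin on the work surface. World frame = base frame: x ahead of the robot, y to its left, z up, the work surface at z = 0. Lengths are in m, angles in degrees, forces in N, time in s.
With the tool pointing down it reaches from about 0.425 to 0.875 m from the base axis. Payload 4.7 kg.
Tool frame: the origin (TCP) lies midway between the tips of the shut fingers; the grasp point (between the pads) lies 19 mm behind it; z points along the fingers, y is the line along which they close (so a half turn about z gives the same grasp; the last joint's range is limited). The gripper opens to 87 mm and grips with 3 to 60 N. Pads are 19 mm wide; open, the fingers measure 117 mm over their backs; the gripper's body (75 mm by 190 mm) begins 51 mm behind the grasp point.
Start: joints at [-74.307, 18.392, -4.016, 83.108, 1.295, 78.541, -3.26], TCP at [0.167, 0.628, 0.223] pointing down, gripper open.
Joint ranges: [-163.93, 163.93], [-17.29, 119.83], [-79.2, 71.16], [3.27, 140.29], [-89.18, 269.18], [5.43, 117.66], [-154.24, 154.24]. Speed limits (degrees/s): [147.25, 147.25, 180, 180, 180, 180, 180].

INTERFACE

Orientations are given as [roll, pitch, yaw] about the fixed x, y, z axes, in that order (R = Rz(yaw) Ry(pitch) Rx(roll)).
In Python, from cell import env, viewer, boxes_of, masks_of gives the robot as it stands. The module is installed in compiled form; this text tells all that it offers.
- The arm moves only by the tool apply_moves, never from a script. Its argument "moves" is a list of rows, each a list of 7 numbers: the shift along the tool's x, y, z scaled (see below), then the turn, a rotation vector about the tool's x, y, z scaled (see below), then the opening, from 0 (shut) to 1 (fully open). A call has 1 to 20 rows; each row is the pose to reach, as a shift and turn from the pose commanded when the call began, along the tool's axes at that moment; what a row does not reach only later rows make up. The controller multiplies each number of a shift by 0.2 m and each number of a turn by 1.5 rad. A row lasts 1/10 s, in which the tool goes at most 50 mm and 8.59 degrees, less where a joint would pass 70% of its speed; a pose out of reach is approached as far as the arm can. A call with a number of a shift or a turn outside -1 to 1 is refused whole. A call with a gripper value outside its range is refused whole. The fingers move at their own pace and stop on an object; "grip_force" is the grip in N (left out, the last holds). Time passes only in rows, so rows that repeat a pose let the fingers close. It gives the time, the measured TCP pose, the force, the opening and the grip force at its end, in the units of the state.
- env.get_obs(): the state, without advancing time (a new reading comes with each control period).
- viewer.read_camera(name): name is "scene" or "side" or "wrist"; returns the picture (384x512x3 uint8, red, green, blue); there is no depth.
- viewer.get_calibration(name): a dict with "fov_y" (degrees; the focal length in pixels is half the picture's height over the tangent of half this angle, whatever the lens; pixels are square), "cx", "cy" (the principal point, pixels), "position" and "orientation" of the camera in the world. Camera axes: x right, y up, looking along -z (the intrinsics and any distortion apply to the point x, -y, -z); pixel columns grow to the right and rows downward; lengths in m; the calibration is good to about 2 mm. The wrist camera is an equidistant fisheye: a pixel r from the principal point sees the ray r / f radians off the axis. A picture is of the moment at which its call begins: read the wrist's pose just before it. get_calibration takes no time and is no camera call; for the wrist camera it gives the pose at the moment of the call.
- env.sign_off(): hands the job in; it is judged then, once.
Trained networks look in the newest picture that a camera, given by its name, has taken for a name from the list of things; names that differ only in an ending like _2 or _b are one class to them, and where a whole thing is asked for, a point or a joint stands for the part that bears it (a point fixed in the world has none). Each returns a list of dicts, best first, with "conf" (0 to 1); they miss things now and then, are a little off and sometimes report something else, mostly with a low value. They report only what shows in the picture. A call takes as long as a camera call. They do not tell look-alikes from the thing itself.
- boxes_of(camera, target): "location" ([column, row] in pixels, amid what is visible of it).
- masks_of(camera, target): "pixels" (384x512 bool, what is visible of it) and "location" ([column, row] in pixels, amid what is visible of it).
The state is a dict: "time_s": time; "qpos": joint angles; "joint_velocities": joint speeds; "effort": joint torques, N m; "tool_pos": TCP position; "tool_rot": TCP orientation; "force": force on the tool from outside, world axes, zero at the start; "wrist_torque": the same for the moment, N m; "grip_width": finger opening in m; "grasp_force": force on a finger pad.
Only numpy, scipy, OpenCV 4.12 (cv2) and the standard library are available. Lean on these libraries where they do the work, as an engineer would, in place of code of your own. Each camera call takes 0.05 s, during which the arm holds its last target. There are 200 camera calls.

TASK

The finishing class is over. Move the row of stain pots - red, yellow, green and blue - from the plywood carrying tray to the dark wooden storage rack, so that they stand in the order its sample chips show: each pot upright and fully down in the pocket behind the chip of its own colour. Set the pots down rather than dropping them, knock none over, and leave the white pot in the rack and the low wax tin in the tray where they are.

Things in the scene. Friction and masses are not known exactly. Their poses are not given: they have to be found in the camera images.
- pot_red_center (a point): stain pot with red lid and red label band: closed round steel tin, 50 mm in diameter, 75 mm tall, about 0.17 kg. Point at its centre, 37.5 mm above its underside; z up its axis, yaw means nothing. It starts standing in one compartment of the plywood carrying tray (see the wax tin); neighbouring pots leave a gap of about 26 mm, so fingers have more room across the row than along it.
- pot_yellow_center (a point): stain pot with yellow lid and yellow label band: closed round steel tin, 50 mm in diameter, 75 mm tall, about 0.17 kg. Point at its centre, 37.5 mm above its underside; z up its axis, yaw means nothing. It starts standing in one compartment of the plywood carrying tray (see the wax tin); neighbouring pots leave a gap of about 26 mm, so fingers have more room across the row than along it.
- pot_green_center (a point): stain pot with green lid and green label band: closed round steel tin, 50 mm in diameter, 75 mm tall, about 0.17 kg. Point at its centre, 37.5 mm above its underside; z up its axis, yaw means nothing. It starts standing in one compartment of the plywood carrying tray (see the wax tin); neighbouring pots leave a gap of about 26 mm, so fingers have more room across the row than along it.
- pot_blue_center (a point): stain pot with blue lid and blue label band: closed round steel tin, 50 mm in diameter, 75 mm tall, about 0.17 kg. Point at its centre, 37.5 mm above its underside; z up its axis, yaw means nothing. It starts standing in one compartment of the plywood carrying tray (see the wax tin); neighbouring pots leave a gap of about 26 mm, so fingers have more room across the row than along it.
- holder_red: fixed light wooden pot holder with the red sample chip (20 x 66 mm, flat on a ledge 49 mm to -x). Origin under the centre of its open square pocket, 66 mm clear inside; z up, y along the row of holders. Pocket floor 4 mm and 4 mm thick walls' tops 12 mm above the origin; a pot fully down has its centre 41.5 mm above it. Five holders, 76 mm apart, fill the rack.
- holder_yellow: fixed light wooden pot holder with the yellow sample chip (20 x 66 mm, flat on a ledge 49 mm to -x). Origin under the centre of its open square pocket, 66 mm clear inside; z up, y along the row of holders. Pocket floor 4 mm and 4 mm thick walls' tops 12 mm above the origin; a pot fully down has its centre 41.5 mm above it. Five holders, 76 mm apart, fill the rack.
- holder_green: fixed light wooden pot holder with the green sample chip (20 x 66 mm, flat on a ledge 49 mm to -x). Origin under the centre of its open square pocket, 66 mm clear inside; z up, y along the row of holders. Pocket floor 4 mm and 4 mm thick walls' tops 12 mm above the origin; a pot fully down has its centre 41.5 mm above it. Five holders, 76 mm apart, fill the rack.
- holder_blue: fixed light wooden pot holder with the blue sample chip (20 x 66 mm, flat on a ledge 49 mm to -x). Origin under the centre of its open square pocket, 66 mm clear inside; z up, y along the row of holders. Pocket floor 4 mm and 4 mm thick walls' tops 12 mm above the origin; a pot fully down has its centre 41.5 mm above it. Five holders, 76 mm apart, fill the rack.
- pot_white_center (a point): stain pot with white lid, the same tin (50 mm in diameter, 75 mm tall), already standing in the rack, in the holder with the white chip, anywhere in the row; it stays. Point at its centre. The rack is dark wood, seen from above about 120 x 410 mm; its back rail is 24 mm and its end cheeks 40 mm high above the bench.
- wax_tin_center (a point): low round brass-coloured tin with a brown spot on its lid, 60 mm in diameter, 26 mm tall; it stays in its compartment of the tray. Point at its centre. The tray has five compartments in one straight row, 76 mm apart, 72 mm clear inside, floor 10 mm, partitions and side walls up to 20 mm, end boards 45 mm above the bench; the four pots and this tin fill them.
Things that resemble listed ones, but are neither listed nor needed, are in the scene too. What is shaped like the part that bears pot_red_center but purple is not meant.

How it is judged (in metres and radians):
At the end, for the whole second after the job is handed in: Each coloured pot stands released and at rest, upright (0.08 rad), fully down (centre 37.5 to 45.5 mm above the holder's origin), within 14 mm of the centre of its own colour's holder; white pot within 20 mm and wax tin within 25 mm of their starts, both upright (horizontal distance between pot_red_center and holder_red below 0.014 m and z of pot_red_center in the frame of holder_red between 0.0375 and 0.0455 m and angle between each of pot_red_center, pot_yellow_center, pot_green_center, pot_blue_center, pot_white_center, wax_tin_center's own z axis and vertical below 0.08 rad and linear speed of each of pot_red, pot_yellow, pot_green, pot_blue below 0.02 m/s and horizontal distance between pot_yellow_center and holder_yellow below 0.014 m and z of pot_yellow_center in the frame of holder_yellow between 0.0375 and 0.0455 m and horizontal distance between pot_green_center and holder_green below 0.014 m and z of pot_green_center in the frame of holder_green between 0.0375 and 0.0455 m and horizontal distance between pot_blue_center and holder_blue below 0.014 m and z of pot_blue_center in the frame of holder_blue between 0.0375 and 0.0455 m and distance of pot_white_center from where it was at the start of the episode below 0.02 m and distance of wax_tin_center from where it was at the start of the episode below 0.025 m); the robot touches nothing.
It fails at once if the red pot is dropped (it falls free for more than about 25 mm) or knocked over (angle between pot_red_center's own z axis and vertical above 0.7 rad or (linear speed of pot_red above 0.7 m/s and contact force between the fingers and pot_red below 0.05 N)).
It fails at once if the yellow pot is dropped (it falls free for more than about 25 mm) or knocked over (angle between pot_yellow_center's own z axis and vertical above 0.7 rad or (linear speed of pot_yellow above 0.7 m/s and contact force between the fingers and pot_yellow below 0.05 N)).
It fails at once if the green pot is dropped (it falls free for more than about 25 mm) or knocked over (angle between pot_green_center's own z axis and vertical above 0.7 rad or (linear speed of pot_green above 0.7 m/s and contact force between the fingers and pot_green below 0.05 N)).
It fails at once if the blue pot is dropped (it falls free for more than about 25 mm) or knocked over (angle between pot_blue_center's own z axis and vertical above 0.7 rad or (linear speed of pot_blue above 0.7 m/s and contact force between the fingers and pot_blue below 0.05 N)).
It also fails if it takes over 90 s, if anything falls off the work surface, if the arm or the gripper's body presses on something with over 40 N, if the wrist force passes 120 N, or if a joint passes its speed limit or range.

## Working session

There is one attempt and no reset: what is moved stays moved. The work goes in short steps, Python scripts to look and compute and a tool call to move; the robot and the scene stay as the last step left them, time stands still between calls to the robot, and variables do not carry over. Pictures are saved under pics/ and viewed, at most 14 in all, crops included, and the job is handed in when it is done.

Besides the shell and the picture viewer there is one more tool, called after ">>>" as name(argument=value, ...), one argument or row to a line, values as JSON. apply_moves: Moves the arm, as the interface text tells. Shifts and turns lie within -1 to 1; 1 stands for 0.2 m of shift or 1.5 rad of turn. Its arguments: {"type":"object","properties":{"moves":{"type":"array","items":{"type":"array","items":{"type":"number","minimum":-1,"maximum":1}}},"grip_force":{"type":"number"}},"required":["moves"]}

```bash
mkdir -p pics; python3 - <<'E'
from cell import env, viewer, boxes_of, masks_of
import cv2
o=env.get_obs(); print({k:o[k] for k in ('time_s','tool_pos','tool_rot','grip_width')})
for c in ('scene','side','wrist'):
    im=viewer.read_camera(c); cv2.imwrite(f'pics/{c}0.png',im[:,:,::-1]); k=viewer.get_calibration(c); print(c,k)
E
```

```text
{'time_s': 0.0, 'tool_pos': array([0.16688186, 0.62764618, 0.22146128]), 'tool_rot': array([-1.79890025e+02,  7.17872657e-03,  1.65117660e+02]), 'grip_width': 0.08707697768548786}
scene {'fov_y': 51.41279992179712, 'cx': 253.43501282698278, 'cy': 193.23225904674112, 'position': array([ 1.0290607 , -0.22917773,  0.64845518]), 'orientation': array([46.37255323, -0.49906072, 67.90974123])}
side {'fov_y': 55.459468242436124, 'cx': 253.98364900703646, 'cy': 196.86616267344968, 'position': array([0.11251657, 0.37749398, 0.43896286]), 'orientation': array([  54.99526516,    0.81855835, -135.96647194])}
wrist {'fov_y': 65.70646984690485, 'cx': 258.756729150328, 'cy': 192.49067516242735, 'position': array([0.08860913, 0.6480035 , 0.3842801 ]), 'orientation': array([-1.69187495e+01,  3.41253582e-02,  7.51603762e+01])}
```

View pics/scene0.png

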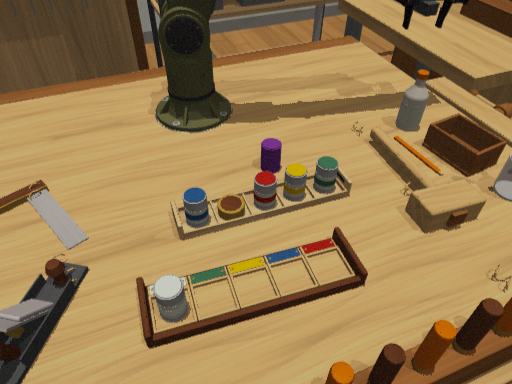

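View pics/side0.png

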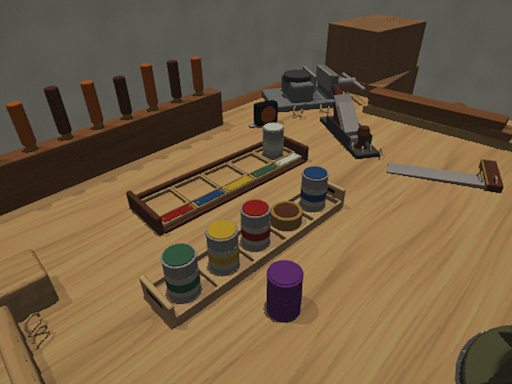

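```bash
cat > h.py <<'E'
from cell import env, viewer, boxes_of, masks_of
import numpy as np, cv2
from scipy.spatial.transform import Rotation as R
def ray(cam,uv,k=None):
    k=k or viewer.get_calibration(cam)
    f=192/np.tan(np.radians(k['fov_y']/2)); x=(uv[0]-k['cx'])/f; y=(uv[1]-k['cy'])/f
    if cam=='wrist':
        r=np.hypot(x,y); s=np.sin(r)/r if r>1e-9 else 1; d=np.array([x*s,-y*s,-np.cos(r)])
    else: d=np.array([x,-y,-1.])
    return np.array(k['position']),R.from_euler('xyz',k['orientation'],degrees=True).apply(d)
def hit(cam,uv,z,k=None):
    p,d=ray(cam,uv,k); return p+d*(z-p[2])/d[2]
def proj(cam,P,k=None):
    k=k or viewer.get_calibration(cam); f=192/np.tan(np.radians(k['fov_y']/2))
    q=R.from_euler('xyz',k['orientation'],degrees=True).inv().apply(np.array(P)-k['position'])
    x,y=q[0],-q[1]; w=-q[2]
    if cam=='wrist':
        h=np.hypot(x,y); t=np.arctan2(h,w); return np.array([k['cx']+f*t*x/h,k['cy']+f*t*y/h])
    return np.array([k['cx']+f*x/w,k['cy']+f*y/w])
E
python3 - <<'E'
from h import *
for c in ('scene','side','wrist'):
    for t in ['pot_%s_center'%s for s in ('red','yellow','green','blue','white')]+['wax_tin_center']+['holder_%s'%s for s in ('red','yellow','green','blue')]:
        z=.05 if 'pot' in t else .01
        print(c,t,[(round(b['conf'],2),np.round(b['location']).tolist(),np.round(hit(c,b['location'],z)[:2],3).tolist()) for b in boxes_of(c,t)[:4]])
E
```

```text
scene pot_red_center [(0.85, [269.0, 154.0], [0.335, 0.1])]
scene pot_yellow_center [(0.76, [294.0, 185.0], [0.458, 0.105])]
scene pot_green_center [(0.74, [325.0, 175.0], [0.453, 0.188])]
scene pot_blue_center [(0.63, [195.0, 211.0], [0.455, -0.122])]
scene pot_white_center [(0.82, [168.0, 298.0], [0.635, -0.221])]
scene wax_tin_center [(0.78, [229.0, 207.0], [0.432, -0.04])]
scene holder_red [(0.76, [321.0, 261.0], [0.64, 0.079])]
scene holder_yellow [(0.65, [254.0, 283.0], [0.637, -0.062])]
scene holder_green [(0.79, [215.0, 294.0], [0.632, -0.138])]
scene holder_blue [(0.64, [290.0, 271.0], [0.638, 0.011]), (0.51, [196.0, 209.0], [0.411, -0.111])]
side pot_red_center [(0.95, [285.0, 292.0], [0.316, 0.114]), (0.9, [257.0, 225.0], [0.442, 0.037])]
side pot_yellow_center [(0.61, [222.0, 250.0], [0.441, 0.118])]
side pot_green_center [(0.84, [182.0, 273.0], [0.446, 0.189]), (0.37, [255.0, 165.0], [0.582, -0.104])]
side pot_blue_center [(0.79, [315.0, 191.0], [0.433, -0.111]), (0.7, [284.0, 217.0], [0.423, -0.01])]
side pot_white_center [(0.94, [273.0, 142.0], [0.625, -0.21])]
side wax_tin_center [(0.88, [283.0, 216.0], [0.458, -0.052])]
side holder_red [(0.61, [168.0, 200.0], [0.663, 0.067])]
side holder_yellow [(0.9, [228.0, 178.0], [0.634, -0.071])]
side holder_green [(0.98, [255.0, 164.0], [0.633, -0.156])]
side holder_blue [(0.9, [198.0, 190.0], [0.645, 0.004])]
wrist pot_red_center []
wrist pot_yellow_center []
wrist pot_green_center []
wrist pot_blue_center [(0.52, [5.0, 358.0], [0.448, -0.12])]
wrist pot_white_center []
wrist wax_tin_center []
wrist holder_red []
wrist holder_yellow []
wrist holder_green []
wrist holder_blue []
```

Scene view: the rack chips run white, green (208,275), yellow (247,266), blue (283,256), red (318,246). The tray row is blue (195,206), wax (231,206), red (265,188), yellow (295,180), green (326,174). The purple look-alike (271,154) stands alone behind the tray. The net's scene "red" hit at (269,154) was that one. The real red pot is at (265,188), in the tray. The side view agrees: red (256,225), purple (285,291).

I'll move toward the row for a closer look.

>>> apply_moves(
  moves=[
    [-0.87,-0.85,-0.4,0,0,0,1],
    [-0.87,-0.85,-0.4,0,0,0,1],
    [-0.87,-0.85,-0.4,0,0,0,1],
    [-0.87,-0.85,-0.4,0,0,0,1],
    [-0.87,-0.85,-0.4,0,0,0,1],
    [-0.87,-0.85,-0.4,0,0,0,1],
  ],
)

```text
time_s: 2.25
tool_pos: [0.2969, 0.4145, 0.3057]
tool_rot: [179.8, 0.2, 164.5]
force: [0.8, 0.5, -0.0]
grip_width: 0.0872
grasp_force: 0.0
```

>>> apply_moves(
  moves=[
    [-0.87,-0.85,0,0,0,0,1],
    [-0.87,-0.85,0,0,0,0,1],
    [-0.87,-0.85,0,0,0,0,1],
    [-0.87,-0.85,0,0,0,0,1],
    [-0.87,-0.85,0,0,0,0,1],
    [-0.87,-0.85,0,0,0,0,1],
  ],
)

```text
time_s: 2.85
tool_pos: [0.4193, 0.2043, 0.303]
tool_rot: [-180.0, 0.1, 164.5]
force: [-0.3, 1.0, -0.4]
grip_width: 0.087
grasp_force: 0.0
```

>>> apply_moves(
  moves=[
    [-0.87,-0.85,0,0,0,0.85,1],
    [-0.87,-0.85,0,0,0,0.85,1],
    [-0.87,-0.85,0,0,0,0.85,1],
    [-0.87,-0.85,0,0,0,0.85,1],
    [-0.87,-0.85,0,0,0,0.85,1],
    [-0.87,-0.85,0,0,0,0.85,1],
    [-0.87,-0.85,0,0,0,0.85,1],
    [-0.87,-0.85,0,0,0,0.85,1],
    [-0.87,-0.85,0,0,0,0.85,1],
    [-0.87,-0.85,0,0,0,0.85,1],
  ],
)

```text
time_s: 3.85
tool_pos: [0.5406, 0.0024, 0.3024]
tool_rot: [-180.0, -0.0, 92.1]
force: [0.3, 0.1, -0.5]
grip_width: 0.0872
grasp_force: 0.0
```

```bash
python3 - <<'E'
from h import *
o=env.get_obs(); print(o['time_s'],o['qpos'],o['tool_pos'],o['tool_rot'])
k=viewer.get_calibration('wrist'); im=viewer.read_camera('wrist'); cv2.imwrite('pics/w1.png',im[:,:,::-1]); print(k)
import json; json.dump({a:np.array(b).tolist() for a,b in k.items()},open('k1.json','w'))
for t in ['pot_%s_center'%s for s in ('red','yellow','green','blue','white')]+['wax_tin_center']+['holder_%s'%s for s in ('red','yellow','green','blue')]:
    z=.06 if 'pot' in t else .01
    print(t,[(round(b['conf'],2),np.round(b['location']).tolist(),np.round(hit('wrist',b['location'],z)[:2],3).tolist()) for b in boxes_of('wrist',t)[:4]])
E
```

```text
3.85 [-35.43551937   3.07050492  34.03796713  92.58889386  -1.73900007
  84.87637741   0.84542171] [0.54059042 0.00239089 0.30236105] [-1.79992060e+02 -1.40201591e-02  9.21255505e+01]
{'fov_y': 65.70646984690485, 'cx': 258.756729150328, 'cy': 192.49067516242735, 'position': array([0.53693044, 0.08199103, 0.4649664 ]), 'orientation': array([-16.88499293,   0.03253926,   2.16954062])}
pot_red_center [(0.94, [118.0, 91.0], [0.332, 0.104]), (0.76, [190.0, 136.0], [0.443, 0.036])]
pot_yellow_center [(0.84, [192.0, 84.0], [0.445, 0.109])]
pot_green_center [(0.84, [200.0, 29.0], [0.453, 0.187]), (0.42, [194.0, 82.0], [0.447, 0.111])]
pot_blue_center [(0.76, [201.0, 228.0], [0.457, -0.1])]
pot_white_center [(0.96, [308.0, 298.0], [0.632, -0.225])]
wax_tin_center [(0.56, [201.0, 183.0], [0.448, -0.044])]
holder_red [(0.69, [328.0, 106.0], [0.643, 0.085])]
holder_yellow [(0.7, [315.0, 201.0], [0.634, -0.069]), (0.35, [321.0, 154.0], [0.638, 0.009])]
holder_green [(0.63, [304.0, 242.0], [0.623, -0.144])]
holder_blue [(0.63, [322.0, 155.0], [0.638, 0.007])]
```

View pics/w1.png

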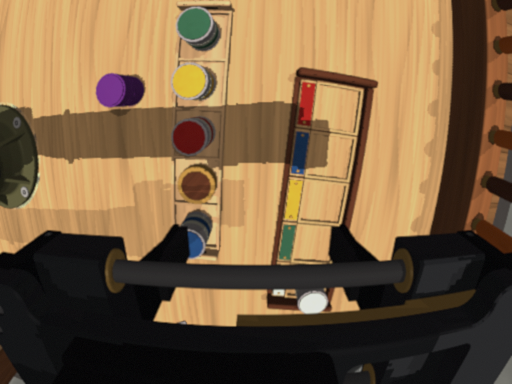

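The wrist view shows lids green (194,27), yellow (190,80), red (189,135), blue (190,242, partly hidden) and purple (112,91, apart from the tray). The chips are red (306,103), blue (300,152), yellow (293,199) and green (286,242). Next I'll fit lids and chips by colour.

```bash
python3 - <<'E'
from h import *
import json
k=json.load(open('k1.json')); im=cv2.imread('pics/w1.png'); hsv=cv2.cvtColor(im,cv2.COLOR_BGR2HSV); H,S,V=cv2.split(hsv)
col={'red':((H<6)|(H>172)),'yellow':(H>24)&(H<35),'green':(H>65)&(H<95),'blue':(H>100)&(H<125)}
def blob(c,x0,x1,y0,y1):
    m=(col[c]&(S>110)&(V>40)).astype(np.uint8); w=np.zeros_like(m); w[y0:y1,x0:x1]=m[y0:y1,x0:x1]
    w=cv2.morphologyEx(w,cv2.MORPH_OPEN,np.ones((3,3),np.uint8))
    n,l,s,ce=cv2.connectedComponentsWithStats(w); i=1+np.argmax(s[1:,4]); return l==i,ce[i],s[i]
def metric(mask,z):
    c,_=cv2.findContours(mask.astype(np.uint8),cv2.RETR_EXTERNAL,cv2.CHAIN_APPROX_NONE); c=max(c,key=len)[:,0,:]
    return np.array([hit('wrist',p,z,k)[:2] for p in c],np.float32)*1000
for c,(y0,y1) in {'green':(0,50),'yellow':(58,105),'red':(110,160),'blue':(205,256)}.items():
    m,ce,s=blob(c,165,218,y0,y1); P=metric(m,.085); print('lid',c,s,hit('wrist',ce,.085,k)[:2].round(4),[np.round(v,1) for v in cv2.minEnclosingCircle(P)])
ch=[]
for c,(y0,y1) in {'red':(78,128),'blue':(128,178),'yellow':(175,222),'green':(222,264)}.items():
    m,ce,s=blob(c,272,320,y0,y1); P=metric(m,.012); h=hit('wrist',ce,.012,k)[:2]; ch.append(h); print('chip',c,s,h.round(4),[np.round(v,1) for v in cv2.minAreaRect(P)])
ch=np.array(ch); d=ch[0]-ch[2]; print(np.linalg.norm(np.diff(ch,axis=0),axis=1),np.degrees(np.arctan2(d[1],d[0])))
E
```

```text
Traceback (most recent call last):
ValueError: attempt to get argmax of an empty sequence
```

```bash
cat > fit.py <<'E'
from h import *
import json
k=json.load(open('k1.json')); im=cv2.imread('pics/w1.png'); hsv=cv2.cvtColor(im,cv2.COLOR_BGR2HSV)
def blob(seed):
    x,y=seed; ref=np.median(hsv[y-2:y+3,x-2:x+3].reshape(-1,3),0).astype(int)
    d=hsv.astype(int)-ref; dh=np.abs((d[...,0]+90)%180-90)
    m=((dh<8)&(abs(d[...,1])<70)&(abs(d[...,2])<70)).astype(np.uint8)
    m=cv2.morphologyEx(m,cv2.MORPH_OPEN,np.ones((3,3),np.uint8))
    n,l,s,ce=cv2.connectedComponentsWithStats(m); i=l[y,x]; return l==i,ce[i],s[i],ref
def metric(mask,z):
    c,_=cv2.findContours(mask.astype(np.uint8),cv2.RETR_EXTERNAL,cv2.CHAIN_APPROX_NONE); c=max(c,key=len)[:,0,:]
    return np.array([hit('wrist',p,z,k)[:2] for p in c],np.float32)*1000
for c,sd in {'green':(194,27),'yellow':(190,80),'red':(189,135),'blue':(190,242)}.items():
    m,ce,s,ref=blob(sd); P=metric(m,.085); print('lid',c,ref,s,hit('wrist',ce,.085,k)[:2].round(4),[np.round(v,1) for v in cv2.minEnclosingCircle(P)])
ch=[]
for c,sd in {'red':(306,103),'blue':(300,152),'yellow':(293,199),'green':(286,242)}.items():
    m,ce,s,ref=blob(sd); P=metric(m,.012); h=hit('wrist',ce,.012,k)[:2]; ch.append(h); print('chip',c,ref,s,h.round(4),[np.round(v,1) for v in cv2.minAreaRect(P)])
ch=np.array(ch); d=ch[0]-ch[2]; print(np.linalg.norm(np.diff(ch,axis=0),axis=1),np.degrees(np.arctan2(d[1],d[0])))
E
python3 fit.py
```

```text
lid green [ 70 106 113] [178   9  32  30 767] [0.4492 0.1892] [array([449.1, 189.4]), np.float64(21.3)]
lid yellow [ 24 188 222] [173  65  32  32 836] [0.446  0.1124] [array([445.7, 112.4]), np.float64(21.6)]
lid red [  1 207  89] [173 121  32  33 792] [0.4469 0.0388] [array([446.7,  38.6]), np.float64(21.3)]
lid blue [107 169 107] [187 232  15  25 284] [ 0.4498 -0.1153] [array([ 444.1, -115.6]), np.float64(20.0)]
chip red [  1 206 177] [299  82  16  39 439] [0.609  0.0923] [array([608.1,  91.3]), array([59.2, 20.7]), np.float64(85.6)]
chip blue [107 173  64] [292 133  16  40 415] [0.6025 0.0112] [array([602.5,  10.7]), array([61.9, 17.8]), np.float64(86.4)]
chip yellow [ 24 190 222] [285 178  21  43 617] [ 0.5985 -0.0633] [array([597.9, -64.9]), array([72.5, 25.7]), np.float64(83.3)]
chip green [ 70 108 104] [280 227  14  31 281] [ 0.5924 -0.1418] [array([ 592.5, -142.2]), array([56.5, 17.2]), np.float64(85.8)]
[0.08141909 0.07459645 0.07865668] 86.14480576386691
```

The fits agree with the known sizes: lid spacing is about 76 mm, and the chip row has about 76 mm pitch, tilted about 4°. I'll start with the green pot, the +y end of the tray row, and approach above it with the yaw set to 90°.

>>> apply_moves(
  moves=[
    [0.95,-0.42,0.74,0,0,0.024,1],
    [0.95,-0.42,0.74,0,0,0.024,1],
    [0.95,-0.42,0.74,0,0,0.024,1],
    [0.95,-0.42,0.74,0,0,0.024,1],
    [0.95,-0.42,0.74,0,0,0.024,1],
    [0.95,-0.42,0.74,0,0,0.024,1],
    [0.95,-0.42,0.74,0,0,0.024,1],
  ],
)

```text
time_s: 5.1
tool_pos: [0.4486, 0.1888, 0.1537]
tool_rot: [-179.9, 0.1, 90.2]
force: [0.6, -0.8, 0.3]
grip_width: 0.087
grasp_force: 0.0
```

```bash
python3 - <<'E'
from h import *
import json
k=json.load(open('k1.json')); print('white lid',hit('wrist',(313,301),.08,k))
print('chisel', hit('scene',(435,340),.12), hit('wrist',(455,155),.12,k))
o=env.get_obs(); print(o['tool_pos'],o['tool_rot'])
im=viewer.read_camera('wrist'); cv2.imwrite('pics/w2.png',im[:,:,::-1])
for z in (.06,.085): print(proj('wrist',[.449,.189,z]))
print([(b['conf'],b['location'],hit('wrist',b['location'],.085)) for b in boxes_of('wrist','pot_green_center')])
E
```

```text
white lid [ 0.63613417 -0.21546066  0.08      ]
chisel [0.88416698 0.1072357  0.12      ] [0.80782262 0.04132954 0.12      ]
[0.44857707 0.18884063 0.15369452] [-1.79910343e+02  7.69488430e-02  9.01882036e+01]
[258.40232031 192.70112807]
[258.36637056 201.55040388]
[(0.63, [261.1, 196.5], array([0.45215864, 0.19265053, 0.085     ]))]
```

View pics/w2.png

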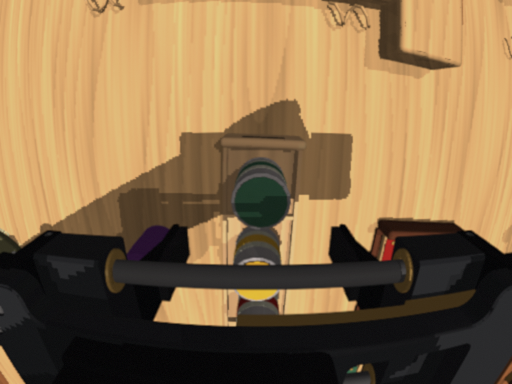

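The green lid at (261,203) lies where predicted (258,201), with the fingers either side of it and clear of the purple pot. The white lid also agrees with the predicted holder row to 3 mm. Descend, grip, lift.

>>> apply_moves(
  moves=[
    [0,0.01,0.2,0,0,0,1],
    [0,0.01,0.4,0,0,0,1],
    [0,0.01,0.56,0,0,0,1],
    [0,0.01,0.56,0,0,0,1],
    [0,0.01,0.56,0,0,0,1],
    [0,0.01,0.56,0,0,0,0],
    [0,0.01,0.56,0,0,0,0],
    [0,0.01,0.56,0,0,0,0],
    [0,0.01,0.56,0,0,0,0],
    [0,0.01,0.56,0,0,0,0],
    [0,0.01,0.56,0,0,0,0],
    [0,0.01,0.56,0,0,0,0],
    [0,0.01,0.56,0,0,0,0],
  ],
  grip_force=25,
)

```text
time_s: 6.5
tool_pos: [0.4513, 0.1882, 0.0427]
tool_rot: [-179.9, -0.0, 90.0]
force: [-2.7, -0.7, 6.1]
grip_width: 0.0497
grasp_force: 25.0
```

>>> apply_moves(
  moves=[
    [0,0,-0.2,0,0,0,0],
    [0,0,-0.4,0,0,0,0],
    [0,0,-0.6,0,0,0,0],
    [-0.1,0.05,-0.65,0,0,0,0],
    [-0.3,0.15,-0.65,0,0,0,0],
    [-0.5,0.25,-0.65,0,0,0,0],
    [-0.7,0.35,-0.65,0,0,0,0],
    [-0.9,0.5,-0.65,0,0,0,0],
    [-0.9,0.5,-0.65,0,0,0,0],
  ],
)

```text
time_s: 7.4
tool_pos: [0.5544, -0.0005, 0.1723]
tool_rot: [179.8, 0.3, 89.4]
force: [-0.8, -0.4, -1.8]
grip_width: 0.0493
grasp_force: 25.0
```

>>> apply_moves(
  moves=[
    [-0.15,0.1,0,0,0,0,0],
    [-0.35,0.2,0,0,0,0,0],
    [-0.55,0.3,0,0,0,0,0],
    [-0.75,0.45,0,0,0,0,0],
    [-0.75,0.45,0,0,0,0,0],
    [-0.75,0.45,0,0,0,0,0],
    [-0.75,0.45,0.1,0,0,0,0],
    [-0.75,0.45,0.2,0,0,0,0],
    [-0.75,0.45,0.2,0,0,0,0],
  ],
)

```text
time_s: 8.3
tool_pos: [0.6394, -0.1387, 0.1294]
tool_rot: [-179.7, -0.1, 90.1]
force: [-0.7, 0.3, -2.0]
grip_width: 0.0495
grasp_force: 25.0
```

```bash
python3 - <<'E'
from h import *
o=env.get_obs(); print(o['tool_pos'],o['tool_rot'],o['grip_width'],o['force'])
im=np.hstack([viewer.read_camera('wrist'),viewer.read_camera('scene')[180:380,100:400].repeat(2,0).repeat(2,1)[:384]]); im=cv2.resize(im,None,fx=.7,fy=.7)
cv2.imwrite('pics/p3.png',im[:,:,::-1]); print(im.shape)
E
```

```text
[ 0.63942019 -0.13874658  0.12940778] [-1.79678689e+02 -1.34959890e-01  9.01485758e+01] 0.04946074915987966 [-0.67908247  0.32835599 -1.98351597]
(269, 778, 3)
```

View pics/p3.png

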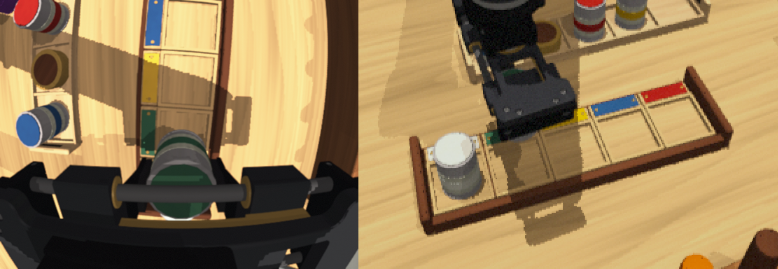

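The pot hangs over the green pocket: the chip is at (148,128) left of it in the wrist half. Lower to just above the floor.

>>> apply_moves(
  moves=[
    [-0.015,0.01,0.15,0,0,0,0],
    [-0.015,0.01,0.3,0,0,0,0],
    [-0.015,0.01,0.36,0,0,0,0],
    [-0.015,0.01,0.4,0,0,0,0],
    [-0.015,0.01,0.43,0,0,0,0],
    [-0.015,0.01,0.45,0,0,0,0],
    [-0.015,0.01,0.45,0,0,0,0],
  ],
)

```text
time_s: 9.1
tool_pos: [0.6443, -0.1449, 0.0432]
tool_rot: [179.9, 0.0, 90.0]
force: [0.2, 0.5, -2.1]
grip_width: 0.0491
grasp_force: 25.0
```

>>> apply_moves(
  moves=[
    [0.01,-0.01,0.01,0,0,0,0],
    [0.01,-0.01,0.02,0,0,0,0],
    [0.01,-0.01,0.025,0,0,0,0],
    [0.01,-0.01,0.025,0,0,0,0],
  ],
)

```text
time_s: 9.5
tool_pos: [0.6439, -0.1447, 0.0428]
tool_rot: [179.7, 0.1, 90.0]
force: [-3.5, 0.9, 16.0]
grip_width: 0.0494
grasp_force: 25.0
```

Contact at bottom height about 10 mm: it is either a raised pocket floor or a wall top. Looking.

```bash
python3 - <<'E'
from h import *
o=env.get_obs(); print(o['tool_pos'],o['force'],o['wrist_torque'])
s=viewer.read_camera('side')[100:220,170:330]; w=viewer.read_camera('wrist')[120:330,150:360]; c=viewer.read_camera('scene')[220:340,140:260]
cv2.imwrite('pics/w4f.png',viewer.read_camera('wrist')[:,:,::-1])
r=lambda a:cv2.resize(a,(int(a.shape[1]*360/a.shape[0]),360),interpolation=cv2.INTER_CUBIC)
im=np.hstack([r(s),r(c)]); im=cv2.resize(im,(800,int(im.shape[0]*800/im.shape[1])));cv2.imwrite('pics/p4.png',im[:,:,::-1]);cv2.imwrite('pics/p4w.png',r(w)[:,:,::-1])
E
```

```text
[ 0.64394667 -0.14470138  0.04275882] [-3.50701793  0.93260662 16.03360423] [-0.15013231  1.35045359  0.03700594]
```

View pics/p4.png

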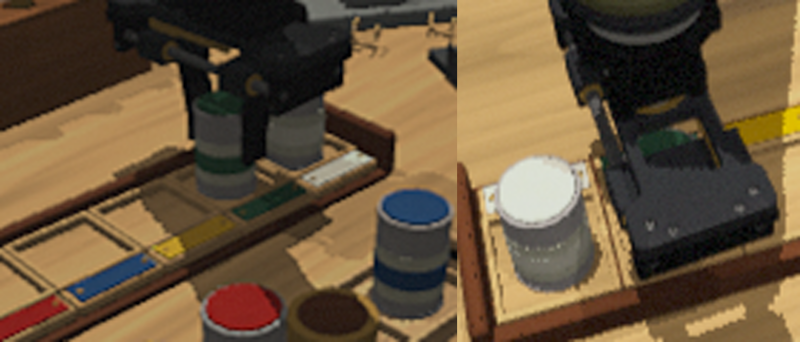

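View pics/p4w.png

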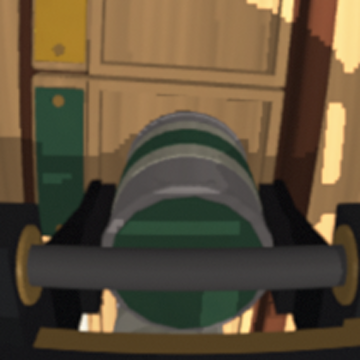

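```bash
python3 - <<'E'
from h import *
for n,p in dict(L=(205,170.5),R=(315,170.5),midL=(202,163.5),midR=(314,163.5),chipTop=(173,171.5),chipTopR=(199,171.5)).items():
    print(n,[hit('wrist',p,z)[:2].round(4) for z in (.012,.018)])
im=cv2.imread('pics/w4f.png'); c=im[40:300,130:380]; cv2.imwrite('pics/p5.png',cv2.resize(c,None,fx=2.3,fy=2.3,interpolation=cv2.INTER_CUBIC))
E
```

```text
L [array([ 0.6072, -0.1082]), array([ 0.6083, -0.1069])]
R [array([ 0.6813, -0.1083]), array([ 0.6801, -0.107 ])]
midL [array([ 0.6054, -0.1034]), array([ 0.6065, -0.1022])]
midR [array([ 0.6804, -0.1035]), array([ 0.6792, -0.1023])]
chipTop [array([ 0.5847, -0.1087]), array([ 0.5865, -0.1073])]
chipTopR [array([ 0.603 , -0.1089]), array([ 0.6043, -0.1075])]
```

View pics/p5.png

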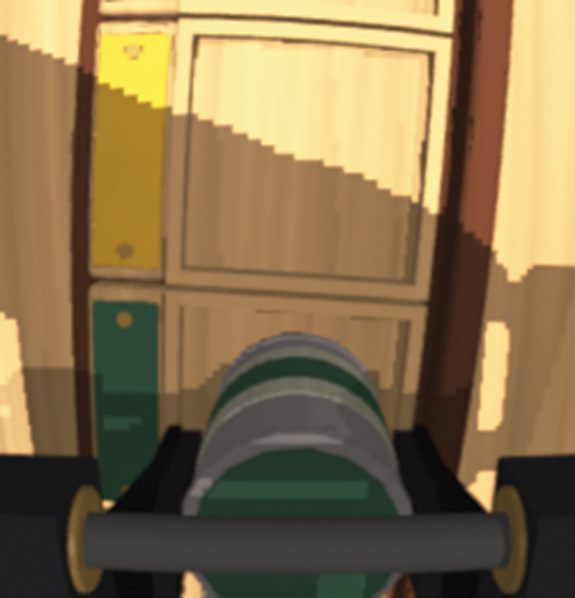

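```bash
python3 - <<'E'
from h import *
f=lambda p,z:hit('wrist',(130+p[0]/2.3,40+p[1]/2.3),z)[:2]
for z in (.012,.018):
    q=np.array([f(p,z) for p in [(190,35),(435,48),(418,287),(183,272)]]); print(z,q.round(4).tolist(),'sides',np.linalg.norm(q-np.roll(q,-1,0),axis=1).round(4),'centre',q.mean(0).round(4))
    g=np.array([f(p,z) for p in [(181,304),(410,318)]]); print(' green top edge',g.round(4).tolist()); e=g[1]-g[0]; e/=np.hypot(*e); n=np.array([e[1],-e[0]]); print(' green centre',g.mean(0)+.033*n,np.degrees(np.arctan2(*e[::-1])))
E
```

```text
0.012 [[0.6138, -0.0318], [0.6823, -0.035], [0.6789, -0.1044], [0.6106, -0.0999]] sides [0.0686 0.0694 0.0684 0.0682] centre [ 0.6464 -0.0678]
 green top edge [[0.6097, -0.1094], [0.6769, -0.1137]]
 green centre [ 0.64116756 -0.14450789] -3.66174860341611
0.018 [[0.6147, -0.0328], [0.681, -0.036], [0.6777, -0.1032], [0.6116, -0.0988]] sides [0.0664 0.0673 0.0662 0.0661] centre [ 0.6463 -0.0677]
 green top edge [[0.6107, -0.108], [0.6758, -0.1122]]
 green centre [ 0.64113887 -0.14305648] -3.661748603416108
```

The pocket measures a true 66 mm square when its wall tops are at z = 18 mm. So the origin is 6 mm up, the floor is at 10 mm, and the pot is fully down, about 3 mm off centre. Relieve the push, release and rise.

>>> apply_moves(
  moves=[
    [0,0,-0.02,0,0,0,0],
    [0,0,-0.02,0,0,0,0],
    [0,0,-0.02,0,0,0,1],
    [0,0,-0.02,0,0,0,1],
    [0,0,-0.02,0,0,0,1],
    [0,0,-0.02,0,0,0,1],
    [0,0,-0.02,0,0,0,1],
    [0,0,-0.1,0,0,0,1],
    [0,0,-0.3,0,0,0,1],
    [0,0,-0.5,0,0,0,1],
    [0.2,-0.15,-0.55,0,0,0,1],
    [0.4,-0.3,-0.55,0,0,0,1],
    [0.6,-0.45,-0.55,0,0,0,1],
    [0.7,-0.5,-0.55,0,0,0,1],
    [0.7,-0.5,-0.55,0,0,0,1],
  ],
)

```text
time_s: 11.2
tool_pos: [0.5406, 0.0017, 0.1488]
tool_rot: [180.0, -0.2, 90.4]
force: [-0.6, 0.3, 0.3]
grip_width: 0.0869
grasp_force: 0.0
```

>>> apply_moves(
  moves=[
    [0.25,-0.2,0,0,0,0,1],
    [0.45,-0.4,0,0,0,0,1],
    [0.555,-0.473,0,0,0,0,1],
    [0.555,-0.473,0,0,0,0,1],
    [0.555,-0.473,0,0,0,0,1],
  ],
)

```text
time_s: 11.7
tool_pos: [0.4479, 0.1079, 0.1486]
tool_rot: [179.9, -0.0, 90.0]
force: [0.1, -0.1, 0.1]
grip_width: 0.0871
grasp_force: 0.0
```

```bash
python3 - <<'E'
from h import *
o=env.get_obs(); print(o['tool_pos'],o['tool_rot'])
im=viewer.read_camera('wrist'); cv2.imwrite('pics/w6.png',im[:,:,::-1])
print(proj('wrist',[.446,.1124,.06]))
print([(b['conf'],b['location'],hit('wrist',b['location'],.07)) for b in boxes_of('wrist','pot_yellow_center')])
s=viewer.read_camera('side'); print([(b['conf'],b['location'],hit('side',b['location'],.05)) for b in boxes_of('side','pot_green_center')])
E
```

```text
[0.44787046 0.10790318 0.14857982] [ 1.79886904e+02 -3.69476555e-02  9.00496512e+01]
[256.68841941 190.26700065]
[(0.82, [256.5, 195.0], array([0.44601695, 0.11073908, 0.07      ]))]
[]
```

>>> apply_moves(
  moves=[
    [0.02,-0.01,0.2,0,0,0,1],
    [0.02,-0.01,0.4,0,0,0,1],
    [0.02,-0.01,0.53,0,0,0,1],
    [0.02,-0.01,0.53,0,0,0,1],
    [0.02,-0.01,0.53,0,0,0,1],
    [0.02,-0.01,0.53,0,0,0,0],
    [0.02,-0.01,0.53,0,0,0,0],
    [0.02,-0.01,0.53,0,0,0,0],
    [0.02,-0.01,0.53,0,0,0,0],
    [0.02,-0.01,0.53,0,0,0,0],
    [0.02,-0.01,0.53,0,0,0,0],
    [0.02,-0.01,0.53,0,0,0,0],
    [0.02,-0.01,0.53,0,0,0,0],
  ],
)

```text
time_s: 13.2
tool_pos: [0.4456, 0.1123, 0.0419]
tool_rot: [179.9, -0.0, 90.0]
force: [0.2, -0.3, 1.9]
grip_width: 0.0497
grasp_force: 25.0
```

>>> apply_moves(
  moves=[
    [0,0,-0.2,0,0,0,0],
    [0,0,-0.4,0,0,0,0],
    [0,0,-0.6,0,0,0,0],
    [-0.15,0.15,-0.65,0,0,0,0],
    [-0.3,0.3,-0.65,0,0,0,0],
    [-0.45,0.5,-0.65,0,0,0,0],
    [-0.6,0.7,-0.65,0,0,0,0],
    [-0.75,0.85,-0.65,0,0,0,0],
    [-0.9,0.98,-0.65,0,0,0,0],
    [-0.9,0.98,-0.65,0,0,0,0],
    [-0.9,0.98,-0.65,0,0,0,0],
  ],
)

```text
time_s: 14.3
tool_pos: [0.6402, -0.0691, 0.17]
tool_rot: [-179.8, 0.0, 89.9]
force: [-0.2, 0.4, -1.5]
grip_width: 0.0493
grasp_force: 25.0
```

>>> apply_moves(
  moves=[
    [0.005,0.03,0.0,0,0,0,0],
    [0.005,0.03,0.2,0,0,0,0],
    [0.005,0.03,0.4,0,0,0,0],
    [0.005,0.03,0.5,0,0,0,0],
    [0.005,0.03,0.57,0,0,0,0],
    [0.005,0.03,0.61,0,0,0,0],
    [0.005,0.03,0.625,0,0,0,0],
    [0.005,0.03,0.635,0,0,0,0],
    [0.005,0.03,0.635,0,0,0,0],
  ],
)

```text
time_s: 15.2
tool_pos: [0.6478, -0.0669, 0.0456]
tool_rot: [179.9, -0.0, 90.0]
force: [0.5, 0.2, -1.8]
grip_width: 0.0493
grasp_force: 25.0
```

>>> apply_moves(
  moves=[
    [0,0,0.01,0,0,0,0],
    [0,0,0.015,0,0,0,0],
    [0,0,0.02,0,0,0,0],
    [0,0,0.02,0,0,0,0],
  ],
)

```text
time_s: 15.6
tool_pos: [0.6475, -0.067, 0.0419]
tool_rot: [180.0, -0.0, 90.0]
force: [-1.7, 0.1, 4.6]
grip_width: 0.0497
grasp_force: 25.0
```

Floor contact at the same tool height as when gripped, so it is fully down. Release and go to the red pot in the tray.

>>> apply_moves(
  moves=[
    [0,0,-0.005,0,0,0,1],
    [0,0,-0.005,0,0,0,1],
    [0,0,-0.005,0,0,0,1],
    [0,0,-0.005,0,0,0,1],
    [0,0,-0.005,0,0,0,1],
    [0,0,-0.1,0,0,0,1],
    [0,0,-0.3,0,0,0,1],
    [0,0,-0.5,0,0,0,1],
    [0.1,-0.2,-0.55,0,0,0,1],
    [0.2,-0.4,-0.55,0,0,0,1],
    [0.3,-0.6,-0.55,0,0,0,1],
    [0.4,-0.8,-0.55,0,0,0,1],
    [0.53,-1,-0.55,0,0,0,1],
    [0.53,-1,-0.55,0,0,0,1],
    [0.53,-1,-0.55,0,0,0,1],
  ],
)

```text
time_s: 17.1
tool_pos: [0.4469, 0.0398, 0.151]
tool_rot: [179.9, -0.1, 90.1]
force: [1.3, -0.8, -0.3]
grip_width: 0.087
grasp_force: 0.0
```

```bash
python3 - <<'E'
from h import *
o=env.get_obs(); print(o['tool_pos'],o['tool_rot'])
im=viewer.read_camera('wrist'); cv2.imwrite('pics/w7.png',im[:,:,::-1])
print(proj('wrist',[.4465,.0388,.07]))
print([(b['conf'],b['location'],hit('wrist',b['location'],.07)) for b in boxes_of('wrist','pot_red_center')])
E
```

```text
[0.4469188  0.03983249 0.15101696] [ 1.79915283e+02 -1.11444429e-01  9.01224717e+01]
[257.93945032 199.03193331]
[(0.74, [259.2, 197.9], array([0.44794758, 0.03924603, 0.07      ])), (0.7, [255.7, 302.9], array([ 0.44440583, -0.07340561,  0.07      ])), (0.61, [129.0, 122.4], array([0.33521631, 0.10763776, 0.07      ]))]
```

View pics/w7.png

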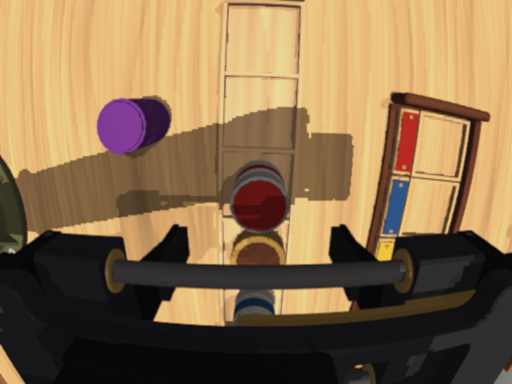

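The red pot (lid at 260,205) sits centred between the fingers, and the purple look-alike (125,126) is well outside. Grip, lift and carry to the red holder, computed at (0.657, 0.083).

>>> apply_moves(
  moves=[
    [0,0,0.2,0,0,0,1],
    [0,0,0.4,0,0,0,1],
    [0,0,0.54,0,0,0,1],
    [0,0,0.54,0,0,0,1],
    [0,0,0.54,0,0,0,1],
    [0,0,0.54,0,0,0,0],
    [0,0,0.54,0,0,0,0],
    [0,0,0.54,0,0,0,0],
    [0,0,0.54,0,0,0,0],
    [0,0,0.54,0,0,0,0],
    [0,0,0.54,0,0,0,0],
    [0,0,0.54,0,0,0,0],
    [0,0,0.54,0,0,0,0],
  ],
)

```text
time_s: 18.5
tool_pos: [0.4473, 0.0392, 0.0428]
tool_rot: [180.0, -0.0, 90.0]
force: [-1.2, 0.1, 2.2]
grip_width: 0.0497
grasp_force: 25.0
```

>>> apply_moves(
  moves=[
    [0,0,-0.2,0,0,0,0],
    [0,0,-0.4,0,0,0,0],
    [0,0,-0.6,0,0,0,0],
    [0.05,0.2,-0.65,0,0,0,0],
    [0.1,0.4,-0.65,0,0,0,0],
    [0.15,0.6,-0.65,0,0,0,0],
    [0.2,0.8,-0.65,0,0,0,0],
    [0.22,1,-0.65,0,0,0,0],
    [0.22,1,-0.65,0,0,0,0],
    [0.22,1,-0.65,0,0,0,0],
  ],
)

```text
time_s: 19.5
tool_pos: [0.6465, 0.0826, 0.1703]
tool_rot: [-179.8, 0.2, 90.0]
force: [-0.3, -0.4, -2.7]
grip_width: 0.0492
grasp_force: 25.0
```

>>> apply_moves(
  moves=[
    [0.007,0.045,0.0,0,0,0,0],
    [0.007,0.045,0.2,0,0,0,0],
    [0.007,0.045,0.4,0,0,0,0],
    [0.007,0.045,0.5,0,0,0,0],
    [0.007,0.045,0.57,0,0,0,0],
    [0.007,0.045,0.61,0,0,0,0],
    [0.007,0.045,0.625,0,0,0,0],
    [0.007,0.045,0.625,0,0,0,0],
  ],
)

```text
time_s: 20.3
tool_pos: [0.6567, 0.0846, 0.0485]
tool_rot: [179.9, -0.0, 90.0]
force: [-0.4, 0.4, -1.2]
grip_width: 0.0493
grasp_force: 25.0
```

```bash
python3 - <<'E'
from h import *
o=env.get_obs(); print(o['tool_pos'],o['force'])
a=viewer.read_camera('side')[130:250,110:330]; b=viewer.read_camera('scene')[200:345,130:380]
r=lambda a:cv2.resize(a,(int(a.shape[1]*230/a.shape[0]),230),interpolation=cv2.INTER_CUBIC)
im=np.hstack([r(a),r(b)]); im=im[:,:800]; cv2.imwrite('pics/p8.png',im[:,:,::-1]); print(im.shape)
E
```

```text
[0.656703   0.08459497 0.04849364] [-0.38169261  0.35633723 -1.21295448]
(230, 800, 3)
```

View pics/p8.png

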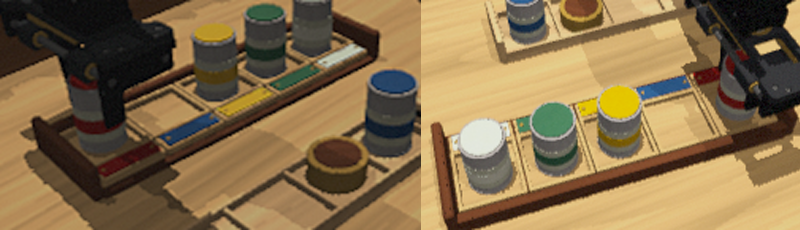

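Green and yellow stand in their own pockets, and the red pot is over the red pocket beside its chip. Lower the last few millimetres.

>>> apply_moves(
  moves=[
    [0,0,0.01,0,0,0,0],
    [0,0,0.02,0,0,0,0],
    [0,0,0.03,0,0,0,0],
    [0,0,0.03,0,0,0,0],
  ],
)

```text
time_s: 20.8
tool_pos: [0.6564, 0.0846, 0.0429]
tool_rot: [180.0, -0.0, 90.0]
force: [-2.0, -0.5, 3.6]
grip_width: 0.0492
grasp_force: 25.0
```

>>> apply_moves(
  moves=[
    [0,0,-0.005,0,0,0,1],
    [0,0,-0.005,0,0,0,1],
    [0,0,-0.005,0,0,0,1],
    [0,0,-0.005,0,0,0,1],
    [0,0,-0.005,0,0,0,1],
    [0,0,-0.1,0,0,0,1],
    [0,0,-0.3,0,0,0,1],
    [0,0,-0.5,0,0,0,1],
    [-0.15,-0.15,-0.55,0,0,0,1],
    [-0.3,-0.3,-0.55,0,0,0,1],
    [-0.45,-0.45,-0.55,0,0,0,1],
    [-0.6,-0.6,-0.55,0,0,0,1],
    [-0.75,-0.75,-0.55,0,0,0,1],
    [-0.9,-0.9,-0.55,0,0,0,1],
    [-0.99,-1,-0.55,0,0,0,1],
    [-0.99,-1,-0.55,0,0,0,1],
    [-0.99,-1,-0.55,0,0,0,1],
  ],
)

```text
time_s: 22.5
tool_pos: [0.4563, -0.1134, 0.1519]
tool_rot: [179.9, -0.1, 89.9]
force: [0.8, 0.5, 0.0]
grip_width: 0.0868
grasp_force: 0.0
```

```bash
python3 - <<'E'
from h import *
o=env.get_obs(); print(o['tool_pos'],o['tool_rot'])
im=viewer.read_camera('wrist'); cv2.imwrite('pics/w9.png',im[:,:,::-1])
print(proj('wrist',[.447,-.114,.07]))
print([(b['conf'],b['location'],hit('wrist',b['location'],.07)) for b in boxes_of('wrist','pot_blue_center')])
E
```

```text
[ 0.45627367 -0.11342856  0.15187315] [ 1.79912831e+02 -9.70654515e-02  8.99410154e+01]
[248.28516513 199.79759365]
[(0.84, [245.1, 199.3], array([ 0.44436977, -0.11338149,  0.07      ]))]
```

View pics/w9.png

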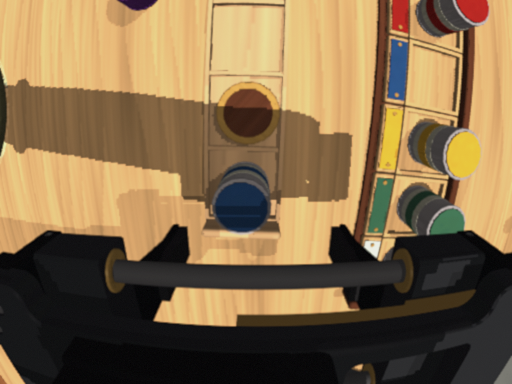

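The blue pot (lid at 242,205) is at (0.4445, -0.1135), so shift 11 mm to -x, descend and grip. The wax tin (248,112) is clear.

>>> apply_moves(
  moves=[
    [0,-0.058,0,0,0,0,1],
    [0,-0.058,0.2,0,0,0,1],
    [0,-0.058,0.4,0,0,0,1],
    [0,-0.058,0.545,0,0,0,1],
    [0,-0.058,0.545,0,0,0,1],
    [0,-0.058,0.545,0,0,0,1],
    [0,-0.058,0.545,0,0,0,0],
    [0,-0.058,0.545,0,0,0,0],
    [0,-0.058,0.545,0,0,0,0],
    [0,-0.058,0.545,0,0,0,0],
    [0,-0.058,0.545,0,0,0,0],
    [0,-0.058,0.545,0,0,0,0],
    [0,-0.058,0.545,0,0,0,0],
    [0,-0.058,0.545,0,0,0,0],
  ],
)

```text
time_s: 24.0
tool_pos: [0.4436, -0.1134, 0.0426]
tool_rot: [-179.9, -0.0, 90.0]
force: [-5.8, 0.6, 6.5]
grip_width: 0.0495
grasp_force: 25.0
```

>>> apply_moves(
  moves=[
    [0,0,-0.2,0,0,0,0],
    [0,0,-0.4,0,0,0,0],
    [0,0,-0.6,0,0,0,0],
    [0.1,0.2,-0.65,0,0,0,0],
    [0.2,0.4,-0.65,0,0,0,0],
    [0.35,0.6,-0.65,0,0,0,0],
    [0.5,0.8,-0.65,0,0,0,0],
    [0.6,1,-0.65,0,0,0,0],
    [0.6,1,-0.65,0,0,0,0],
    [0.6,1,-0.65,0,0,0,0],
  ],
)

```text
time_s: 25.0
tool_pos: [0.6444, 0.0069, 0.1705]
tool_rot: [-179.8, 0.2, 90.1]
force: [-0.3, -0.8, -3.2]
grip_width: 0.0494
grasp_force: 25.0
```

>>> apply_moves(
  moves=[
    [0.006,0.033,0.0,0,0,0,0],
    [0.006,0.033,0.2,0,0,0,0],
    [0.006,0.033,0.4,0,0,0,0],
    [0.006,0.033,0.5,0,0,0,0],
    [0.006,0.033,0.57,0,0,0,0],
    [0.006,0.033,0.61,0,0,0,0],
    [0.006,0.033,0.625,0,0,0,0],
    [0.006,0.033,0.63,0,0,0,0],
    [0.006,0.033,0.63,0,0,0,0],
  ],
)

```text
time_s: 25.9
tool_pos: [0.652, 0.0077, 0.0478]
tool_rot: [179.9, -0.0, 90.0]
force: [-0.3, -0.4, -2.2]
grip_width: 0.0493
grasp_force: 25.0
```

>>> apply_moves(
  moves=[
    [0,0,0.01,0,0,0,0],
    [0,0,0.02,0,0,0,0],
    [0,0,0.028,0,0,0,0],
    [0,0,0.028,0,0,0,0],
  ],
)

```text
time_s: 26.3
tool_pos: [0.6516, 0.0078, 0.0427]
tool_rot: [180.0, -0.1, 90.0]
force: [-2.9, 0.0, 7.3]
grip_width: 0.0497
grasp_force: 25.0
```

Down on the floor. Release, rise and back off for a final check.

>>> apply_moves(
  moves=[
    [0,0,-0.01,0,0,0,1],
    [0,0,-0.01,0,0,0,1],
    [0,0,-0.01,0,0,0,1],
    [0,0,-0.01,0,0,0,1],
    [0,0,-0.01,0,0,0,1],
    [0,0,-0.1,0,0,0,1],
    [0,0,-0.3,0,0,0,1],
    [0,0,-0.5,0,0,0,1],
    [0,0,-0.7,0,0,0,1],
    [0,-0.2,-0.9,0,0,0,1],
    [0,-0.4,-1,0,0,0,1],
    [0,-0.6,-1,0,0,0,1],
    [0,-0.6,-1,0,0,0,1],
    [0,-0.6,-1,0,0,0,1],
  ],
)

```text
time_s: 27.7
tool_pos: [0.5311, 0.0079, 0.2425]
tool_rot: [179.8, -0.2, 90.0]
force: [0.4, 0.2, 0.2]
grip_width: 0.0869
grasp_force: 0.0
```

```bash
python3 - <<'E'
from h import *
o=env.get_obs(); print(o['tool_pos'],o['time_s'])
k=viewer.get_calibration('scene')
hc={'white':(.6363,-.2189),'green':(.6413,-.1435),'yellow':(.6463,-.0677),'blue':(.6513,.0081),'red':(.6563,.084)}
im=viewer.read_camera('scene'); sd=viewer.read_camera('side')
a=im[200:345,130:380].copy(); b=sd[100:250,100:360]
# lid-centre markers where a fully down, centred pot's lid would be
a=cv2.resize(a,None,fx=3,fy=3,interpolation=cv2.INTER_CUBIC)
for c,p in hc.items():
    for t in np.linspace(0,2*np.pi,60):
        u=(proj('scene',[p[0]+.025*np.cos(t),p[1]+.025*np.sin(t),.085],k)-(130,200)+.5)*3
        cv2.circle(a,tuple(int(v) for v in u),1,(255,0,255),-1)
cv2.imwrite('pics/p10.png',a[:,:,::-1]); cv2.imwrite('pics/p11.png',cv2.resize(b,None,fx=2.5,fy=2.5)[:,:,::-1])
E
```

```text
[0.53107125 0.00794934 0.24251087] 27.7
```

View pics/p10.png

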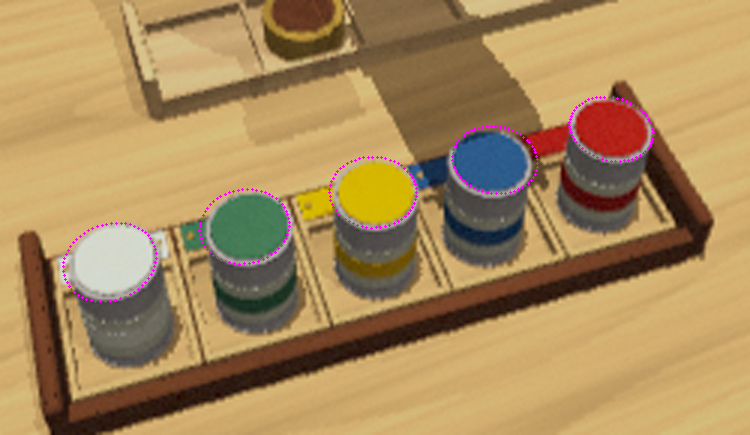

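View pics/p11.png

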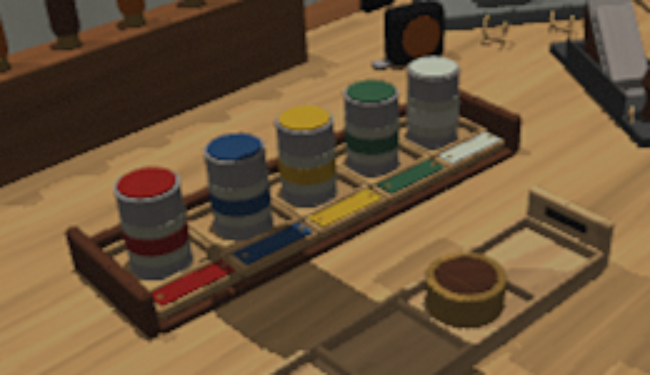

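All four coloured pots stand upright, each behind the chip of its own colour. Their lids fall within 1–3 mm of the predicted circles, e.g. yellow (374,193) and red (611,130), so they are fully down. The white pot and wax tin are undisturbed.

```bash
python3 -c "
from cell import env
print(env.sign_off())"
```

```text
the job is handed in; nothing more can be done
None
```

The red, yellow, green and blue pots stand upright and fully down behind their own chips, the white pot and wax tin look undisturbed in the final pictures, and the job was handed in at about 28 s of the 90 s; the sign-off returned no verdict.

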